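# Fold up a carton and hold the truffle dish over it, turned a quarter turn

### The job

First fold up the three lowered walls of the cardboard carton until they stand upright, so that it becomes an open-topped box. Then lift the white two-eared dish by its arched handle and turn it about a quarter turn, so that its long side lies along the carton's long side, keeping it level all the time so that the loose truffle stays in its middle. Finish still holding the dish, level and still, centred over the carton with its underside a few centimetres above the walls and touching nothing but your gripper; leave the chocolate cup, the card stand and the scoop where they are.

Things in the scene. Friction and masses are not known exactly. Their poses are not given: they have to be found in the camera images.
- carton: white-lined cardboard carton fixed to the counter. Origin: centre of its underside; x away from the robot (short), y along its length. Base 122 (x) by 166 (y) by 4 mm, inside 116 by 160 mm. Its back wall (+x) is glued upright, 3 mm thick, top 49 mm above the counter; the other three walls are hinged at the base's edges and start leaning outward, part-way down.
- wall_left (a joint): wall on the carton's +y side: 0 = flat outward, 1.571 = upright (end stop); starts 0.5 to 0.8. Hinge line parallel to carton x, 81.5 mm from its centre, 5.5 mm above the counter. Panel 114 mm long, 45 mm from hinge to free edge, 3 mm thick, 20 g; hinge friction 0.03 N m: a push of about 1 N moves it and it stays where it is left
- wall_right (a joint): the same for the wall on the carton's -y side
- wall_front (a joint): the same for the wall on the carton's -x side (nearest the robot); hinge line parallel to carton y, 59.5 mm from the centre, panel 160 mm long
- wall_left_edge (a point): middle of the free edge of the left wall (carries a small white tab mark)
- wall_right_edge (a point): middle of the free edge of the right wall
- wall_front_edge (a point): middle of the free edge of the front wall
- dish: loose white dish, about 0.22 kg: round shallow conical bowl 92 mm across (slopes 8 degrees to the middle, rim 16 mm high) with two flat ears, 138 mm long in all (x), 92 mm wide (y). Origin: centre of its underside; z up. A steel arch handle over the bowl runs along x from ear to ear, 107 mm high. It starts about a quarter turn from the carton's direction (long side roughly away from the robot)
- dish_handle (a point): middle of the dark wooden grip on top of the arch, 100 mm above the dish's underside and above its centre: a bar 56 mm long (dish x), 14 mm wide (dish y), 14 mm high; pinch it across its 14 mm width, from above
- dish_middle (a point): where the truffle's centre belongs: on the dish's axis, 21 mm above its underside
- truffle: loose dark chocolate ball, 30 mm across, about 18 g, lying in the middle of the dish; origin at its centre. It rolls if the dish is jerked or tipped
- tray_corner (a point): obstacle that never moves: the corner nearest the robot of the white tray of chocolate cups on its dark wooden block. The tray's front edge runs from here back to the right, away from the robot; tray top 142 mm above the counter, its cups up to about 175 mm. The way from dish to carton passes close by: go round in front of it or over it
- case_corner (a point): obstacle that never moves: foot of the front left edge of the glass case, which is 480 mm high and stands behind and to the right of the carton
- cup_sweet: loose fluted chocolate cup, 37 mm across, 28 mm high; bystander, origin under its centre
- card_holder: loose oak block with an upright card, 24 x 85 x 57 mm high; bystander, origin under its centre
- scoop: loose steel scoop with wooden handle, 138 mm long, 21 mm high; bystander, origin under its centre

How it is judged:
By the outcome, as a careful person would: the job done as asked, in the order asked, and still so for the second after the job is handed in, while the arm keeps its last pose, push and grip.
It also fails if it takes over 72 s, if anything falls off the work surface, if the arm or the gripper's body presses on something with over 40 N, if the wrist force passes 120 N, or if a joint passes its speed limit or range.

### The arm

A 6-joint arm with a two-finger parallel gripper is mounted at the origin on a cart in front of the work surface, level with it; the furniture and walls round the work are solid. World frame = base frame: x ahead of the robot, y to its left, z up, the work surface at z = 0. Lengths are in m, angles in rad, forces in N, time in s.
With the tool pointing down it reaches from about 0.25 to 0.725 m from the base axis. Payload 9.7 kg.
Tool frame: the origin (TCP) lies at the very end of the fingers, on their centre line; the grasp point (between the pads) lies 19 mm behind it; z points along the fingers, y is the direction in which the jaws open and shut (so a half turn about z gives the same grasp; the last joint's range is limited). The gripper opens to 85 mm and grips with 20 to 120 N. Pads are 22 mm wide; open, the fingers measure 114 mm over their backs; the gripper's body (76 mm by 85 mm) begins 54 mm behind the grasp point. The pads swing forward as they close: fully open they stand 13 mm farther back than shut.
Start: joints at [1.292, 0.087, 0.176, 1.66, 0, 1.571], TCP at [0.151, 0.529, 0.231] pointing down, gripper open.
Joint ranges: [-3.13, 3.13], [-0.85, 1.81], [-1.15, 1.24], [-2.2, 2.28], [-1.44, 1.52], [-3.14, 3.14]. Speed limits (rad/s): [2.22, 2.22, 2.57, 3.14, 3.14, 3.14].

### API

Orientations are given as a unit quaternion [w, x, y, z].
In Python, from station import manip gives the robot as it stands.
- The arm moves only by the tool carry_out, never from a script. Its argument "motion" is a list of rows, each an object with "slide": the shift along the tool's x, y, z in mm, a list of three; "roll": the turn about the tool's z in degrees. A call has 1 to 12 rows; each row is the pose to reach, as a shift and turn from the pose commanded when the call began, along the tool's axes at that moment; what a row does not reach only later rows make up. A row lasts 1/12 s, in which the tool goes at most 41.7 mm and 7.16 degrees, less where a joint would pass 70% of its speed; a pose out of reach is approached as far as the arm can. A call with a gripper value outside its range is refused whole. "hand" is the opening, from 0 (shut) to 1 (fully open), set as the call begins (left out, the last holds). The fingers move at their own pace and stop on an object; "grip_force" is the grip in N (left out, the last holds). Time passes only in rows, so rows that repeat a pose let the fingers close. It gives the time, the measured TCP pose, the force and the opening at its end, in the units of the state.
- manip.get_state(): the state, without advancing time (a new reading comes with each control period).
- manip.snapshot(name): name is "side" or "top" or "wrist"; returns a dict with "color" (480x640x3 uint8, red, green, blue), "vertical_fov" (degrees; the focal length in pixels is half the picture's height over the tangent of half this angle, whatever the lens; pixels are square), "cx", "cy" (the principal point, pixels), "cam_to_world" (4x4, takes a point from camera to world coordinates). Camera axes: x right, y up, looking along -z (the intrinsics and any distortion apply to the point x, -y, -z); pixel columns grow to the right and rows downward; lengths in m; the calibration is good to about 2 mm. The wrist camera is an equidistant fisheye: a pixel r from the principal point sees the ray r / f radians off the axis. A picture is of the moment at which its call begins. There is no depth.
- manip.finish_job(): hands the job in, once; it reports no verdict.
Trained networks look in a picture, given as the dict that the camera call returned (one of the last four; its "shot" number tells which), for a name from the list of things; names that differ only in an ending like _2 or _b are one class to them, and where a whole thing is asked for, a point or a joint stands for the part that bears it (a point fixed in the world has none). Each returns a list of dicts, best first, with "confidence" (0 to 1); they miss things now and then, are a little off and sometimes report something else, mostly with a low value. They report only what shows in the picture. A call takes as long as a camera call.
- manip.trace(thing, picture): "region" (480x640 bool, what is visible of it) and "position" ([column, row] in pixels, amid what is visible of it).
- manip.pinpoint(thing, picture): "position" ([column, row] in pixels: a listed point, or the origin of a listed thing).
The state is a dict: "time_s": time; "q": joint angles; "qd": joint speeds; "tau": joint torques, N m; "eef_pos": TCP position; "tcp_rot": TCP orientation; "wrist_force": force on the tool from outside, world axes, zero at the start; "wrist_torque": the same for the moment, N m; "grip_width": finger opening in m.
Only numpy, scipy, OpenCV 4.12 (cv2) and the standard library are available. Lean on these libraries where they do the work, as an engineer would, in place of code of your own. Each camera call takes 0.05 s, during which the arm holds its last target.

## Working session

There is one attempt and no reset: what is moved stays moved. The work goes in short steps, Python scripts to look and compute and a tool call to move; the robot and the scene stay as the last step left them, time stands still between calls to the robot, and variables do not carry over. Pictures are saved under pics/ and viewed, and the job is handed in when it is done.

Besides the shell and the picture viewer there is one more tool, called after "Call:" as name(argument=value, ...) on one line, values as JSON. carry_out: Moves the arm, as the interface text tells. Its arguments: {"type":"object","properties":{"motion":{"type":"array","items":{"type":"object","properties":{"slide":{"type":"array","items":{"type":"number"}},"roll":{"type":"number"}}}},"hand":{"type":"number"},"grip_force":{"type":"number"}},"required":["motion"]}

```bash
ls; mkdir -p pics; cat > h.py <<'E'
import numpy as np, cv2, pickle
from station import manip
def snap(n,fn):
    p=manip.snapshot(n); cv2.imwrite('pics/%s.png'%fn,p['color'][:,:,::-1]); return p
def ray(p,uv):
    f=240/np.tan(np.radians(p['vertical_fov'])/2)
    return f
E
python3 - <<'E'
from h import *
for n in ['side','top','wrist']:
    p=snap(n,n+'0'); print(n,{k:v for k,v in p.items() if k!='color'})
print(manip.get_state())
E
```

```text
pics
side {'vertical_fov': 55.265255838135836, 'cx': 320.33904316146413, 'cy': 231.93430794133485, 'cam_to_world': array([[-0.96188072,  0.09137331, -0.25775259,  0.28246788],
       [-0.27213467, -0.41282741,  0.86920438,  1.00128262],
       [-0.02698525,  0.90621435,  0.42195657,  0.57351087],
       [ 0.        ,  0.        ,  0.        ,  1.        ]]), 'shot': 1}
top {'vertical_fov': 42.096610756089696, 'cx': 322.31188049615344, 'cy': 233.86788382781688, 'cam_to_world': array([[-2.02855958e-02,  9.91859779e-01, -1.25708684e-01,
         3.85287319e-01],
       [-9.99793590e-01, -2.02664355e-02,  1.43145645e-03,
         7.41006665e-02],
       [-1.12786285e-03,  1.25711774e-01,  9.92066166e-01,
         1.44886276e+00],
       [ 0.00000000e+00,  0.00000000e+00,  0.00000000e+00,
         1.00000000e+00]]), 'shot': 2}
wrist {'vertical_fov': 65.70646984690485, 'cx': 317.9573319338864, 'cy': 232.8897313174028, 'cam_to_world': array([[ 0.27527954, -0.91810267, -0.28514673,  0.07834794],
       [ 0.9613631 ,  0.26243793,  0.08311031,  0.55072254],
       [-0.00147048, -0.29700812,  0.95487382,  0.37200801],
       [ 0.        ,  0.        ,  0.        ,  1.        ]]), 'shot': 3}
{'time_s': 0.15, 'q': array([ 1.29203419e+00,  8.73240870e-02,  1.75294282e-01,  1.65983586e+00,
       -8.93332226e-06,  1.57078475e+00]), 'qd': array([ 0.00026502, -0.00184246,  0.00094339,  0.00117457, -0.00033873,
       -0.00010063]), 'tau': array([ 1.21339945e-04, -5.20762682e+01,  4.65044618e+01,  1.39377359e-02,
       -2.93481207e-05, -1.03972869e-05]), 'eef_pos': array([0.15128898, 0.52857661, 0.23074003]), 'tcp_rot': array([-6.98613077e-05,  1.38924456e-01,  9.90302837e-01, -5.30103355e-04]), 'wrist_force': array([-0.01452297,  1.17924078, -0.11071577]), 'wrist_torque': array([-0.01182406,  0.00182366, -0.02767481]), 'grip_width': 0.08565107721989265}
```

View pics/top0.png

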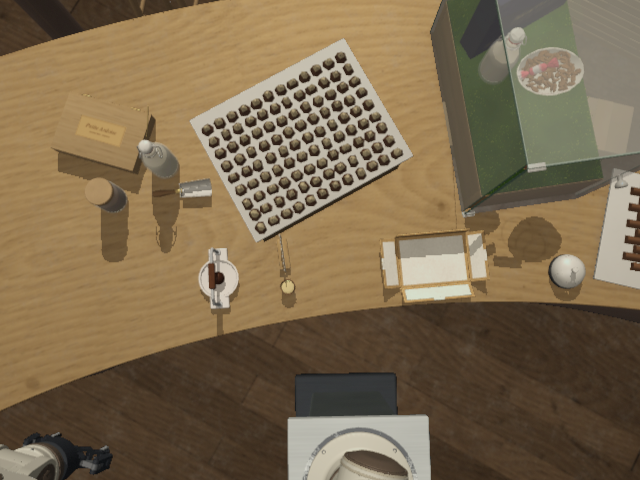

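View pics/side0.png

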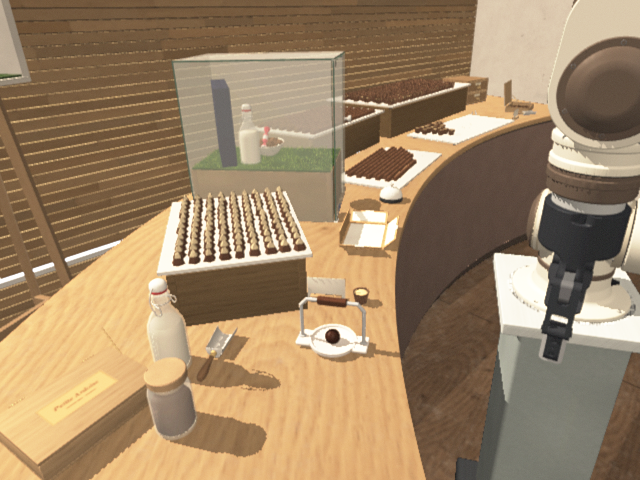

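View pics/wrist0.png

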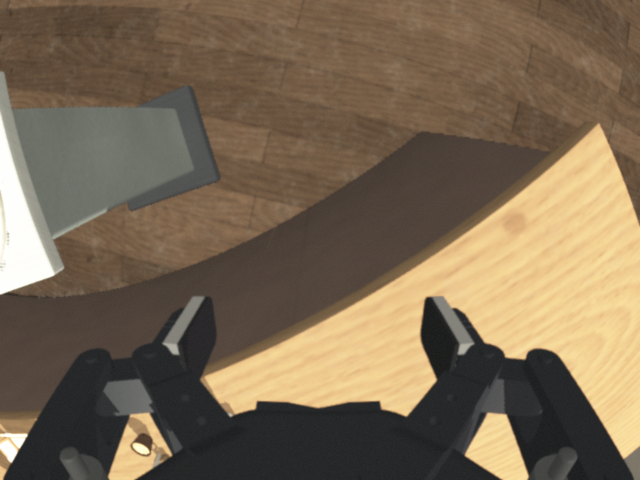

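The top view shows the dish at about (218,278), the carton at (435,262) with front, left and right walls leaning outward, the tray corner at about (260,240), and the cup at (288,287). I'll triangulate them next.

```bash
cat > h.py <<'E'
import numpy as np, cv2
from station import manip
def snap(n,fn=None):
    p=manip.snapshot(n); p['n']=n
    if fn: cv2.imwrite('pics/%s.png'%fn,p['color'][:,:,::-1])
    return p
def foc(p): return 240/np.tan(np.radians(p['vertical_fov'])/2)
def ray(p,uv):
    f=foc(p); d=np.array([uv[0]-p['cx'],uv[1]-p['cy']],float)
    if p['n']=='wrist':
        r=np.hypot(*d); th=r/f; v=np.array([d[0]/r*np.sin(th),-d[1]/r*np.sin(th),-np.cos(th)])
    else: v=np.array([d[0]/f,-d[1]/f,-1.]); v/=np.linalg.norm(v)
    T=p['cam_to_world']; return T[:3,3],T[:3,:3]@v
def proj(p,X):
    T=p['cam_to_world']; c=T[:3,:3].T@(np.array(X)-T[:3,3]); x,y,z=c[0],-c[1],-c[2]; f=foc(p)
    if p['n']=='wrist':
        r=np.hypot(x,y); th=np.arctan2(r,z); return np.array([p['cx']+f*th*x/r,p['cy']+f*th*y/r])
    return np.array([p['cx']+f*x/z,p['cy']+f*y/z])
def atz(p,uv,z):
    o,d=ray(p,uv); return o+d*(z-o[2])/d[2]
def tri(rays):
    A=np.zeros((3,3));b=np.zeros(3)
    for o,d in rays:
        M=np.eye(3)-np.outer(d,d);A+=M;b+=M@o
    x=np.linalg.solve(A,b)
    return x,[np.linalg.norm((np.eye(3)-np.outer(d,d))@(x-o))*1000 for o,d in rays]
def pp(t,p):
    r=manip.pinpoint(t,p); return (np.array(r[0]['position']),r[0]['confidence']) if r else (None,0)
def tcp():
    s=manip.get_state(); return s
E
python3 - <<'E'
from h import *
s=snap('side');t=snap('top')
np.set_printoptions(precision=4,suppress=True)
for n in ['carton','wall_left_edge','wall_right_edge','wall_front_edge','dish','dish_handle','dish_middle','truffle','tray_corner','case_corner','cup_sweet','card_holder','scoop']:
    a,ca=pp(n,s);b,cb=pp(n,t)
    print(n,a,round(ca,2),b,round(cb,2),end=' ')
    if a is not None and b is not None: print(*tri([ray(s,a),ray(t,b)]))
    else: print()
E
```

```text
carton [359.8 235.2] 0.61 [432.2 259.5] 0.9 [ 0.5087 -0.1816  0.001 ] [np.float64(5.393936136938944), np.float64(5.393936136939081)]
wall_left_edge [363.  236.5] 0.67 [381.3 263.5] 0.88 [ 0.487  -0.0592  0.0572] [np.float64(5.194709786435128), np.float64(5.194709786435127)]
wall_right_edge [368.2 209. ] 0.64 [487.  255.6] 0.93 [ 0.5095 -0.3009  0.0355] [np.float64(2.5597116142925707), np.float64(2.5597116142926932)]
wall_front_edge [397.8 225.3] 0.8 [441.8 295.4] 0.77 [ 0.4134 -0.195   0.0364] [np.float64(5.560047203645288), np.float64(5.560047203645304)]
dish [330.9 345.5] 0.56 [218.9 276.4] 0.92 [ 0.4731  0.3141 -0.0016] [np.float64(1.3023061117767418), np.float64(1.3023061117766577)]
dish_handle [333.8 300.3] 0.91 [214.2 275.3] 0.7 [0.4685 0.3074 0.0988] [np.float64(2.3128897960057273), np.float64(2.312889796005813)]
dish_middle [330.2 337.2] 0.97 [217.2 278.4] 0.62 [0.4705 0.3152 0.0192] [np.float64(1.9303050077945325), np.float64(1.930305007794619)]
truffle [329.9 338.6] 0.77 [216.4 277.9] 0.67 [0.4712 0.3173 0.0173] [np.float64(1.3375345562009895), np.float64(1.3375345562009429)]
tray_corner [312.3 253.5] 0.57 [254.4 242.4] 0.61 [0.5348 0.2155 0.142 ] [np.float64(0.9202740458437482), np.float64(0.9202740458438875)]
case_corner [338.5 219.8] 0.7 [464.2 214.8] 0.67 [ 0.6016 -0.2612  0.0081] [np.float64(4.3866500938348825), np.float64(4.386650093834977)]
cup_sweet [359. 300.] 0.48 [291.2 287.5] 0.46 [ 0.4476  0.1471 -0.0008] [np.float64(2.470339280819669), np.float64(2.470339280819682)]
card_holder [323.5 300.8] 0.89 [283.5 254.1] 0.7 [ 0.5258  0.1642 -0.004 ] [np.float64(2.2460794334798484), np.float64(2.2460794334801437)]
scoop [218.1 357.2] 0.89 [180.2 192. ] 0.74 [0.6711 0.4034 0.0031] [np.float64(3.8303968920396607), np.float64(3.8303968920394227)]
```

```bash
python3 - <<'E'
import cv2
a=cv2.imread('pics/top0.png')
cv2.imwrite('pics/topc.png',cv2.resize(a[220:310,370:500],None,fx=6,fy=6,interpolation=cv2.INTER_CUBIC))
cv2.imwrite('pics/topd.png',cv2.resize(a[230:320,180:310],None,fx=6,fy=6,interpolation=cv2.INTER_CUBIC))
a=cv2.imread('pics/side0.png')
cv2.imwrite('pics/sidec.png',cv2.resize(a[200:260,320:410],None,fx=8,fy=8,interpolation=cv2.INTER_CUBIC))
E
```

```text
(no output)
```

View pics/topc.png

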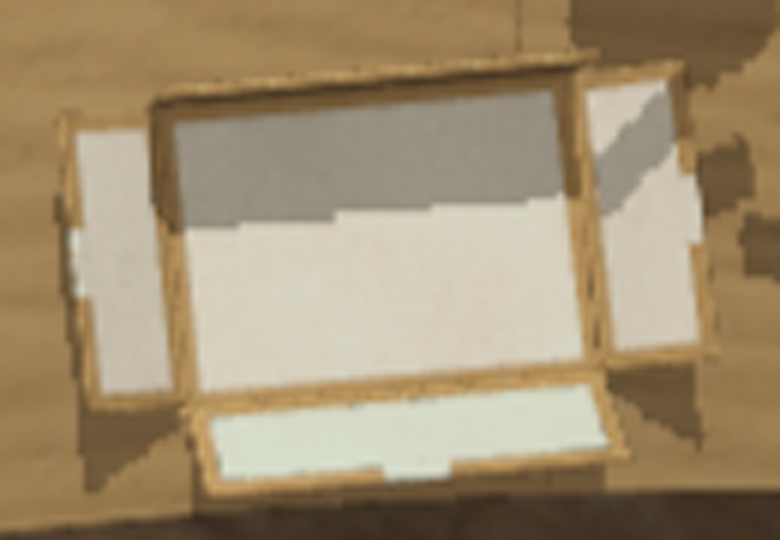

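View pics/topd.png

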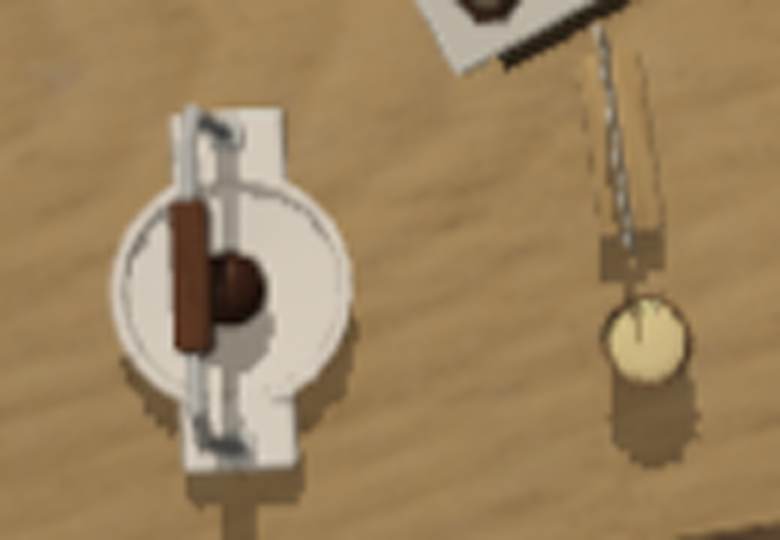

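View pics/sidec.png

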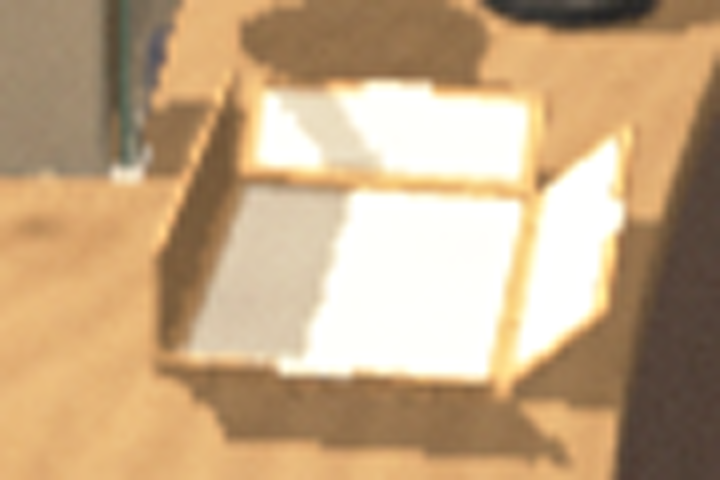

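```bash
cat > fit.py <<'E'
from h import *
from scipy.optimize import least_squares
import pickle
np.set_printoptions(precision=4,suppress=True)
s=snap('side');t=snap('top')
ot,os_=np.array([370,220]),np.array([320,200])
def model(P):
    x,y,yaw,L,R,F=P
    c,sn=np.cos(yaw),np.sin(yaw)
    def W(a): return [x+c*a[0]-sn*a[1],y+sn*a[0]+c*a[1],a[2]]
    H=.0455-.0005
    m={}
    for nm,a,sg in(('L',L,1),('R',R,-1)):
        for e,xx in(('n',-.057),('f',.057),('m',0)):
            m[nm+e]=W([xx,sg*(.0815+.045*np.cos(a)),.0055+.045*np.sin(a)])
    for e,yy in(('l',.08),('r',-.08),('m',0)):
        m['F'+e]=W([-.0595-.045*np.cos(F),yy,.0055+.045*np.sin(F)])
    m['Bl']=W([.061,.083,.049]);m['Br']=W([.061,-.083,.049])
    m['hl']=W([-.06,.081,.0055]);m['hr']=W([-.06,-.081,.0055])
    return m
obs=[(t,ot,6,dict(Lf=(65,118),Ln=(92,405),Rf=(683,67),Rn=(713,352),Fl=(208,490),Fr=(625,455),hl=(190,405),hr=(605,372),Bl=(155,100),Br=(588,55),Fm=(417,475),Lm=(77,262),Rm=(697,208))),
 (s,os_,8,dict(Lf=(160,358),Ln=(500,382),Rf=(255,88),Rn=(540,95),Fl=(605,305),Fr=(628,132),Bl=(157,250),Br=(232,82),hl=(508,382)))]
def res(P,full=False):
    m=model(P);r=[];names=[]
    for p,o,k,d in obs:
        for n,uv in d.items():
            e=proj(p,m[n])-(np.array(uv)/k+o);r+=list(e);names.append((p['n'],n,e.round(1)))
    return names if full else np.array(r)
f=least_squares(res,[.51,-.18,0.08,.65,.65,.65],loss='soft_l1')
print(f.x,np.degrees(f.x[2:]))
for n in res(f.x,True):print(*n)
m=model(f.x)
for k in m:print(k,np.array(m[k]))
E
python3 fit.py
```

```text
[ 0.5005 -0.1823  0.0743  0.5637  0.5098  0.8001] [ 4.2572 32.2967 29.2093 45.84  ]
top Lf [-1.3  0.3]
top Ln [-0.4  2.1]
top Rf [-0.4 -1. ]
top Rn [1. 1.]
top Fl [-0.3  1.2]
top Fr [0.8 0.3]
top hl [-1.   2.2]
top hr [-0.5  1.1]
top Bl [ 0.4 -1. ]
top Br [ 1.1 -0.4]
top Fm [0.2 0.3]
top Lm [-0.6  1. ]
top Rm [0.5 0.1]
side Lf [-1.9 -1.2]
side Ln [-1.3 -1.3]
side Rf [-1.  -0.7]
side Rn [0.1 0.3]
side Fl [-0.4 -0.2]
side Fr [-0.3 -1.7]
side Bl [-0.8 -0.1]
side Br [-1.2 -1.9]
side hl [-0.3  0.3]
Ln [ 0.4348 -0.0673  0.0295]
Lf [ 0.5485 -0.0588  0.0295]
Lm [ 0.4916 -0.0631  0.0295]
Rn [ 0.4526 -0.3069  0.0275]
Rf [ 0.5663 -0.2985  0.0275]
Rm [ 0.5095 -0.3027  0.0275]
Fl [ 0.404  -0.1092  0.0378]
Fr [ 0.4158 -0.2688  0.0378]
Fm [ 0.4099 -0.189   0.0378]
Bl [ 0.5552 -0.095   0.049 ]
Br [ 0.5675 -0.2605  0.049 ]
hl [ 0.4347 -0.1059  0.0055]
hr [ 0.4467 -0.2675  0.0055]
```

```bash
cat >> h.py <<'E'
C=np.array([.5005,-.1823]);CY=np.radians(4.3)
def cw(a,b):
    return C+np.array([np.cos(CY)*a-np.sin(CY)*b,np.sin(CY)*a+np.cos(CY)*b])
def cl(xy):
    d=np.array(xy[:2])-C; return np.array([np.cos(CY)*d[0]+np.sin(CY)*d[1],-np.sin(CY)*d[0]+np.cos(CY)*d[1]])
from scipy.spatial.transform import Rotation as Ro
def now():
    s=manip.get_state();w,x,y,z=s['tcp_rot'];R=Ro.from_quat([x,y,z,w]).as_matrix()
    return s,R,np.degrees(np.arctan2(R[1,0],R[0,0]))
def go(xyz,psi):
    s,R,p=now()
    d=R.T@(np.array(xyz)-s['eef_pos'])*1000
    print('slide',d.round(1),'roll',round(-((psi-p+180)%360-180),1))
E
python3 - <<'E'
from h import *
print(now()[1],now()[2])
a=cw(-.01,.148);print(a)
go([a[0],a[1],.2],94.3)
E
```

```text
[[-9.61385736e-01  2.75204408e-01 -1.22223800e-05]
 [ 2.75204407e-01  9.61385736e-01  2.38720362e-05]
 [ 1.83201114e-05  1.95865822e-05 -1.00000000e+00]] 164.025804126614
[ 0.4794313  -0.03546639]
slide [-470.7 -452.2   31.3] roll 69.7
```

Call:
carry_out(motion=[{"slide": [-10, -10, 0], "roll": 2}, {"slide": [-30, -29, 0], "roll": 7}, {"slide": [-58, -56, 0], "roll": 14}, {"slide": [-87, -84, 0], "roll": 21}, {"slide": [-116, -112, 0], "roll": 28}, {"slide": [-145, -140, 0], "roll": 35}, {"slide": [-174, -168, 0], "roll": 42}, {"slide": [-203, -196, 0], "roll": 49}, {"slide": [-232, -224, 0], "roll": 56}, {"slide": [-261, -252, 0], "roll": 63}, {"slide": [-290, -280, 0], "roll": 70}, {"slide": [-319, -308, 0], "roll": 70}], hand=0, grip_force=40)

```text
time_s: 2.65
eef_pos: [0.3737, 0.143, 0.2316]
tcp_rot: [0.0, 0.685, 0.729, 0.0]
wrist_force: [1.1, 1.1, 0.3]
grip_width: -0.0001
```

```bash
python3 - <<'E'
from h import *
a=cw(-.01,.148);go([a[0],a[1],.2],94.3);go([a[0],a[1],.015],94.3)
print(now()[0])
E
```

```text
slide [-184.7   94.3   31.6] roll -0.7
slide [-184.8   94.1  216.6] roll -0.7
{'time_s': 2.65, 'q': array([ 3.65361242e-01, -2.68486952e-01, -1.52562686e-01,  1.68564459e+00,
        5.42513528e-05,  1.87367265e+00]), 'qd': array([-1.20732947e+00,  1.36258662e-01,  1.02327448e-01, -3.58978370e-02,
       -1.05193684e-03, -1.38687427e+00]), 'tau': array([  9.32122797, -32.96263933,  45.10424852,   0.94575595,
        -0.05282311,   4.1839318 ]), 'eef_pos': array([0.37374486, 0.14298746, 0.23161409]), 'tcp_rot': array([2.10221189e-04, 6.84673437e-01, 7.28849775e-01, 4.95971258e-04]), 'wrist_force': array([1.07009669, 1.05405684, 0.26820863]), 'wrist_torque': array([ 0.00104265, -0.03282446, -0.014262  ]), 'grip_width': -9.675351345015381e-05}
```

Call:
carry_out(motion=[{"slide": [-30, 15, 5]}, {"slide": [-60, 30, 15]}, {"slide": [-90, 46, 25]}, {"slide": [-120, 61, 40]}, {"slide": [-150, 76, 60]}, {"slide": [-175, 88, 85]}, {"slide": [-186, 94, 115]}, {"slide": [-186, 94, 145]}, {"slide": [-186, 94, 175]}, {"slide": [-186, 94, 200]}, {"slide": [-186, 94, 215]}, {"slide": [-186, 94, 216]}])

```text
invalid input at $.motion[0]: expected keys slide, roll
```

```bash
python3 - <<'E'
from h import *
s,R,p=now();print(s['eef_pos'],p,cl(s['eef_pos']),s['wrist_force'])
t=snap('top','t1');w=snap('wrist','w1');sd=snap('side','s1')
a=t['color'][:,:,::-1][210:310,350:500];cv2.imwrite('pics/t1c.png',cv2.resize(a,None,fx=5,fy=5))
a=sd['color'][:,:,::-1][170:270,310:460];cv2.imwrite('pics/s1c.png',cv2.resize(a,None,fx=5,fy=5))
E
```

```text
[0.37374486 0.14298746 0.23161409] 93.58013470537631 [-0.10200871  0.33387575] [1.07009669 1.05405684 0.26820863]
```

View pics/w1.png

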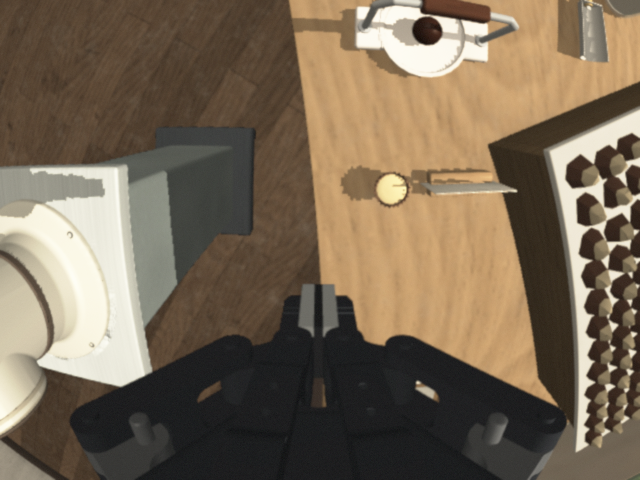

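View pics/s1c.png

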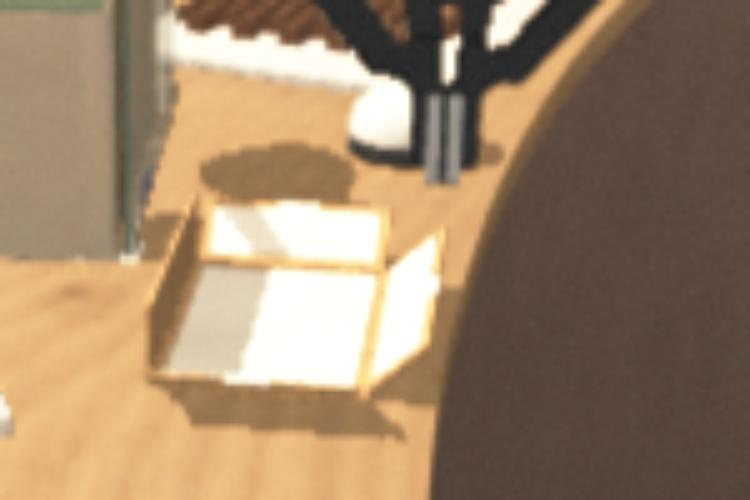

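Call:
carry_out(motion=[{"slide": [-30, 15, 5], "roll": 0}, {"slide": [-60, 30, 15], "roll": 0}, {"slide": [-90, 46, 25], "roll": 0}, {"slide": [-120, 61, 40], "roll": 0}, {"slide": [-150, 76, 60], "roll": 0}, {"slide": [-175, 88, 85], "roll": 0}, {"slide": [-186, 94, 115], "roll": 0}, {"slide": [-186, 94, 145], "roll": 0}, {"slide": [-186, 94, 175], "roll": 0}, {"slide": [-186, 94, 200], "roll": 0}, {"slide": [-186, 94, 215], "roll": 0}, {"slide": [-186, 94, 216], "roll": 0}])

```text
time_s: 3.8
eef_pos: [0.478, -0.0325, 0.0119]
tcp_rot: [-0.002, 0.681, 0.732, -0.002]
wrist_force: [-0.4, 0.1, 0.2]
grip_width: -0.0
```

```bash
python3 - <<'E'
from h import *
s,R,p=now();print(s['eef_pos'],p,cl(s['eef_pos']),s['wrist_force'])
t=snap('top','t1');w=snap('wrist','w2');sd=snap('side','s1')
a=sd['color'][:,:,::-1][170:270,310:460];cv2.imwrite('pics/s1c.png',cv2.resize(a,None,fx=5,fy=5))
E
```

```text
[ 0.47797248 -0.03247034  0.01192726] 94.14568689568063 [-0.01123007  0.151097  ] [-0.42541527  0.08030618  0.18413444]
```

View pics/w2.png

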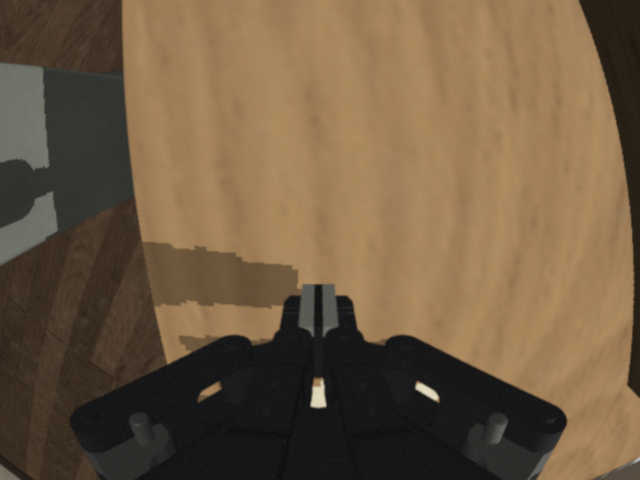

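View pics/s1c.png

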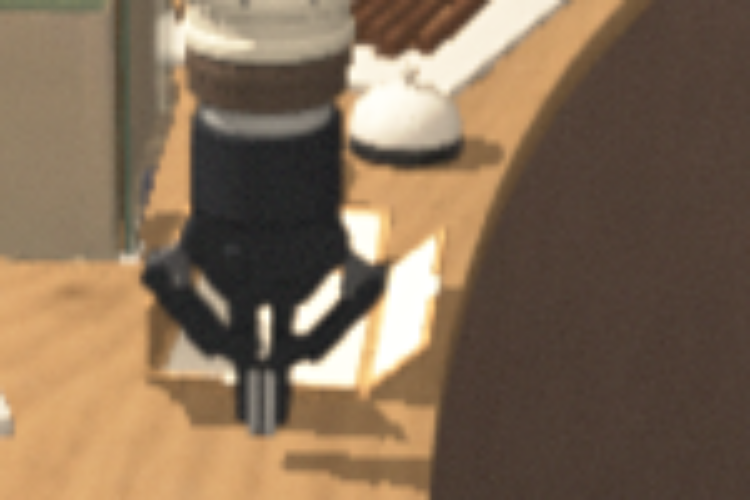

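Call:
carry_out(motion=[{"slide": [-5, 0, 0], "roll": 0}, {"slide": [-10, 0, 0], "roll": 0}, {"slide": [-15, 0, 0], "roll": 0}, {"slide": [-20, 0, 0], "roll": 0}, {"slide": [-25, 0, 0], "roll": 0}, {"slide": [-30, 0, 0], "roll": 0}, {"slide": [-35, 0, 0], "roll": 0}, {"slide": [-39, 0, 0], "roll": 0}, {"slide": [-43, 0, 0], "roll": 0}, {"slide": [-46, 0, 0], "roll": 0}, {"slide": [-49, 0, 0], "roll": 0}, {"slide": [-52, 0, 0], "roll": 0}])

```text
time_s: 4.95
eef_pos: [0.4836, -0.0866, 0.0151]
tcp_rot: [-0.0, 0.682, 0.731, -0.0]
wrist_force: [0.1, 0.6, 0.1]
grip_width: -0.0001
```

```bash
python3 - <<'E'
from h import *
s,R,p=now();print(s['eef_pos'],p,cl(s['eef_pos']),s['wrist_force'])
t=snap('top','t1');sd=snap('side','s1')
a=sd['color'][:,:,::-1][170:270,310:460];b=t['color'][:,:,::-1][220:310,360:500]
cv2.imwrite('pics/c2.png',np.vstack([cv2.resize(a,(600,300)),cv2.resize(b,(600,300))]))
E
```

```text
[ 0.48359041 -0.08660651  0.0150719 ] 93.98689491142459 [-0.00968702  0.09669198] [0.05678621 0.59628374 0.05899297]
```

View pics/c2.png

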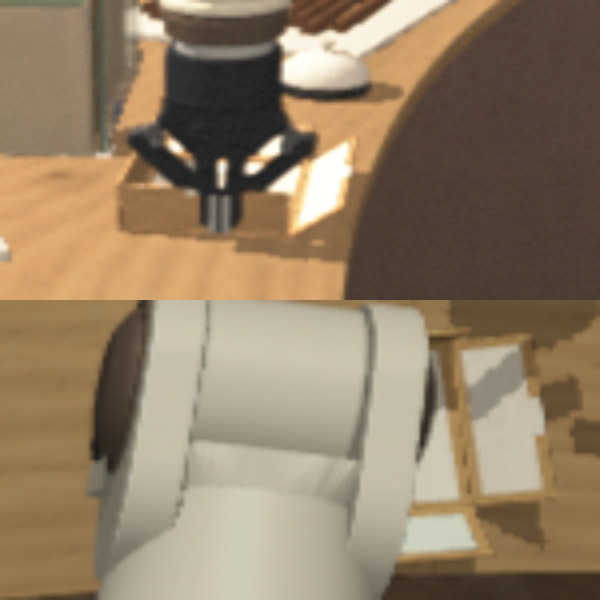

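Call:
carry_out(motion=[{"slide": [-1, 0, 0], "roll": 0}, {"slide": [-2, 0, 0], "roll": 0}, {"slide": [-2.5, 0, 0], "roll": 0}, {"slide": [-2.5, 0, 0], "roll": 0}])

```text
time_s: 5.38
eef_pos: [0.4839, -0.0885, 0.0152]
tcp_rot: [-0.0, 0.682, 0.732, -0.0]
wrist_force: [0.2, 0.2, -0.9]
grip_width: 0.0
```

Call:
carry_out(motion=[{"slide": [-0.5, 0, 0], "roll": 0}, {"slide": [-1, 0, 0], "roll": 0}, {"slide": [-1, 0, 0], "roll": 0}])

```text
time_s: 5.63
eef_pos: [0.484, -0.0894, 0.0153]
tcp_rot: [-0.0, 0.682, 0.732, -0.0]
wrist_force: [0.1, 0.6, -0.1]
grip_width: 0.0004
```

Call:
carry_out(motion=[{"slide": [-0.5, 0, 0], "roll": 0}, {"slide": [-1, 0, 0], "roll": 0}, {"slide": [-1.5, 0, 0], "roll": 0}, {"slide": [-1.5, 0, 0], "roll": 0}])

```text
time_s: 5.97
eef_pos: [0.484, -0.0902, 0.0153]
tcp_rot: [-0.001, 0.682, 0.732, 0.001]
wrist_force: [-1.0, 5.3, 0.6]
grip_width: -0.0003
```

Call:
carry_out(motion=[{"slide": [-0.5, 0, 0], "roll": 0}, {"slide": [-1, 0, 0], "roll": 0}, {"slide": [-1, 0, 0], "roll": 0}])

```text
time_s: 6.22
eef_pos: [0.484, -0.0903, 0.0153]
tcp_rot: [-0.001, 0.681, 0.732, 0.001]
wrist_force: [-1.7, 11.4, 1.9]
grip_width: -0.0001
```

Call:
carry_out(motion=[{"slide": [8, 0, 0], "roll": 0}, {"slide": [20, 0, -12], "roll": 0}, {"slide": [22, 0, -40], "roll": 0}, {"slide": [15, 0, -70], "roll": 0}, {"slide": [-10, -2, -85], "roll": 0}, {"slide": [-45, -5, -85], "roll": 0}, {"slide": [-80, -8, -85], "roll": 0}, {"slide": [-115, -10, -85], "roll": 0}, {"slide": [-150, -10, -85], "roll": 0}, {"slide": [-185, -10, -85], "roll": 0}, {"slide": [-220, -10, -85], "roll": 0}, {"slide": [-242, -10, -80], "roll": 0}])

```text
time_s: 7.22
eef_pos: [0.4917, -0.3368, 0.0971]
tcp_rot: [0.001, 0.682, 0.731, -0.0]
wrist_force: [0.3, 0.4, 0.0]
grip_width: -0.0001
```

```bash
python3 - <<'E'
from h import *
s,R,p=now();print(s['eef_pos'],p,cl(s['eef_pos']),s['wrist_force'])
a=cw(-.02,-.150);go([a[0],a[1],.012],94.3)
t=snap('top','t1');sd=snap('side','s1')
a=sd['color'][:,:,::-1][170:270,310:460];b=t['color'][:,:,::-1][220:310,360:500]
cv2.imwrite('pics/c3.png',np.vstack([cv2.resize(a,(600,300)),cv2.resize(b,(600,300))]))
E
```

```text
[ 0.491743   -0.33681834  0.09708834] 93.94611840935686 [-0.02031794 -0.1534268 ] [0.30042455 0.4430329  0.0437803 ]
slide [ 3.6  0.2 85.1] roll -0.4
```

View pics/c3.png

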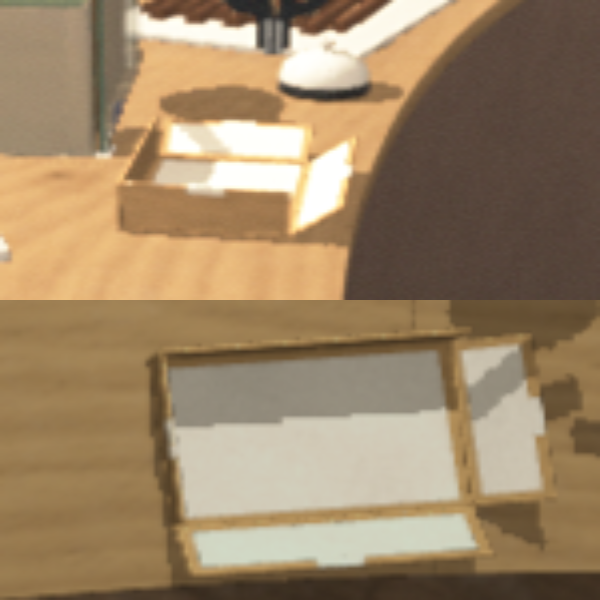

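Call:
carry_out(motion=[{"slide": [0, 0, 25], "roll": 0}, {"slide": [0, 0, 55], "roll": 0}, {"slide": [0, 0, 78], "roll": 0}, {"slide": [0, 0, 84], "roll": 0}, {"slide": [6, 0, 84], "roll": 0}, {"slide": [13, 0, 84], "roll": 0}, {"slide": [20, 0, 84], "roll": 0}, {"slide": [27, 0, 84], "roll": 0}, {"slide": [34, 0, 84], "roll": 0}, {"slide": [41, 0, 84], "roll": 0}, {"slide": [47, 0, 84], "roll": 0}, {"slide": [52, 0, 84], "roll": 0}])

```text
time_s: 8.32
eef_pos: [0.4877, -0.2812, 0.012]
tcp_rot: [0.0, 0.682, 0.732, 0.0]
wrist_force: [-0.0, -1.4, 0.0]
grip_width: -0.0002
```

Call:
carry_out(motion=[{"slide": [2, 0, 0], "roll": 0}, {"slide": [4, 0, 0], "roll": 0}, {"slide": [5, 0, 0], "roll": 0}, {"slide": [5, 0, 0], "roll": 0}])

```text
time_s: 8.65
eef_pos: [0.4874, -0.2782, 0.0117]
tcp_rot: [0.001, 0.682, 0.731, -0.001]
wrist_force: [-0.4, -5.4, 2.2]
grip_width: -0.0002
```

```bash
python3 - <<'E'
from h import *
s,R,p=now();print(s['eef_pos'],p,cl(s['eef_pos']),s['wrist_force'])
E
```

```text
[ 0.48740884 -0.27816102  0.0116883 ] 93.99217778494989 [-0.02024185 -0.09460962] [-0.42285345 -5.36087274  2.21965082]
```

Call:
carry_out(motion=[{"slide": [0.7, 0, 0], "roll": 0}, {"slide": [1.2, 0, 0], "roll": 0}, {"slide": [1.2, 0, 0], "roll": 0}])

```text
time_s: 8.9
eef_pos: [0.4874, -0.278, 0.0118]
tcp_rot: [0.002, 0.682, 0.731, -0.001]
wrist_force: [-0.3, -11.1, 1.0]
grip_width: -0.0001
```

```bash
python3 - <<'E'
from h import *
s,R,p=now();print(s['eef_pos'],p,cl(s['eef_pos']),s['wrist_force'])
a=cw(-.150,-.02);go([a[0],a[1],.09],4.3);print(a)
E
```

```text
[ 0.48741236 -0.27803656  0.01175249] 93.94126458588647 [-0.02022901 -0.09448578] [ -0.28215045 -11.07562975   1.00545605]
slide [  73.4 -130.2  -78.6] roll 89.6
[ 0.3524218  -0.21349051]
```

Call:
carry_out(motion=[{"slide": [-8, 0, 0], "roll": 0}, {"slide": [-16, 0, -15], "roll": -3}, {"slide": [-16, 0, -45], "roll": -10}, {"slide": [-8, -5, -75], "roll": -17}, {"slide": [5, -20, -85], "roll": -24}, {"slide": [20, -40, -85], "roll": -31}, {"slide": [35, -60, -85], "roll": -38}, {"slide": [50, -80, -85], "roll": -45}, {"slide": [62, -95, -85], "roll": -52}, {"slide": [70, -105, -85], "roll": -59}, {"slide": [73, -110, -85], "roll": -66}, {"slide": [73, -110, -85], "roll": -73}])

```text
time_s: 9.9
eef_pos: [0.3712, -0.2102, 0.0962]
tcp_rot: [-0.0, 0.11, 0.994, 0.0]
wrist_force: [-0.5, 0.2, -0.0]
grip_width: -0.0002
```

Call:
carry_out(motion=[{"slide": [0, 0, 5], "roll": -7}, {"slide": [0, 0, 30], "roll": -14}, {"slide": [0, 0, 60], "roll": -17}, {"slide": [0, 0, 80], "roll": -17}, {"slide": [0, 0, 85], "roll": -17}, {"slide": [0, 0, 85], "roll": -17}])

```text
time_s: 10.4
eef_pos: [0.3711, -0.2103, 0.0099]
tcp_rot: [-0.001, -0.035, 0.999, 0.001]
wrist_force: [-0.0, -0.8, 0.4]
grip_width: 0.0001
```

```bash
python3 - <<'E'
from h import *
s,R,p=now();print(s['eef_pos'],p,cl(s['eef_pos']),s['wrist_force'])
t=snap('top','t1');sd=snap('side','s1')
a=sd['color'][:,:,::-1][170:270,310:460];b=t['color'][:,:,::-1][220:310,360:500]
cv2.imwrite('pics/c4.png',np.vstack([cv2.resize(a,(600,300)),cv2.resize(b,(600,300))]))
E
```

```text
[ 0.37114114 -0.21029727  0.00990639] -176.00006087690667 [-0.13109393 -0.0182193 ] [-0.00272186 -0.76774259  0.44035313]
```

View pics/c4.png

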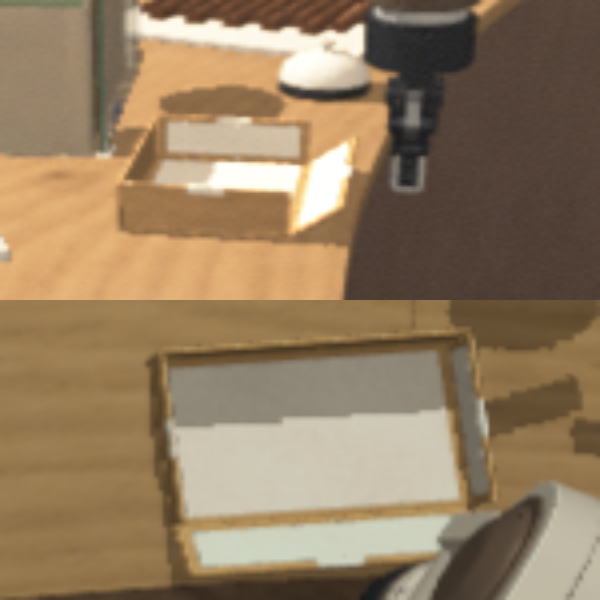

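Call:
carry_out(motion=[{"slide": [-6, 0, -3], "roll": 0}, {"slide": [-12, 0, -3], "roll": 0}, {"slide": [-19, 0, -3], "roll": 0}, {"slide": [-25, 0, -3], "roll": 0}, {"slide": [-31, 0, -3], "roll": 0}, {"slide": [-36, 0, -3], "roll": 0}, {"slide": [-41, 0, -3], "roll": 0}, {"slide": [-45, 0, -3], "roll": 0}, {"slide": [-49, 0, -3], "roll": 0}, {"slide": [-52, 0, -3], "roll": 0}, {"slide": [-54, 0, -3], "roll": 0}, {"slide": [-55, 0, -3], "roll": 0}])

```text
time_s: 11.5
eef_pos: [0.4274, -0.207, 0.0143]
tcp_rot: [0.0, -0.035, 0.999, 0.0]
wrist_force: [-0.7, -0.5, -0.5]
grip_width: -0.0001
```

Call:
carry_out(motion=[{"slide": [-1, 0, 0], "roll": 0}, {"slide": [-2, 0, 0], "roll": 0}, {"slide": [-2, 0, 0], "roll": 0}])

```text
time_s: 11.75
eef_pos: [0.4292, -0.2068, 0.0143]
tcp_rot: [0.0, -0.035, 0.999, 0.0]
wrist_force: [-0.8, -0.5, 0.4]
grip_width: 0.0003
```

Call:
carry_out(motion=[{"slide": [-1, 0, 0], "roll": 0}, {"slide": [-2, 0, 0], "roll": 0}, {"slide": [-2, 0, 0], "roll": 0}])

```text
time_s: 12.0
eef_pos: [0.4312, -0.2068, 0.0143]
tcp_rot: [0.0, -0.035, 0.999, 0.0]
wrist_force: [-0.0, 0.2, 1.1]
grip_width: -0.0
```

```bash
python3 - <<'E'
from h import *
s,R,p=now();print(s['eef_pos'],p,cl(s['eef_pos']),s['wrist_force'])
E
```

```text
[ 0.43124192 -0.20675103  0.01431267] -175.97973536156093 [-0.07089643 -0.01918932] [-0.04437102  0.17119983  1.06895803]
```

Call:
carry_out(motion=[{"slide": [-1, 0, 0], "roll": 0}, {"slide": [-1.5, 0, 0], "roll": 0}, {"slide": [-1.5, 0, 0], "roll": 0}])

```text
time_s: 12.25
eef_pos: [0.4321, -0.2067, 0.0143]
tcp_rot: [-0.001, -0.035, 0.999, -0.0]
wrist_force: [-4.1, -1.0, 2.6]
grip_width: 0.0001
```

Call:
carry_out(motion=[{"slide": [-1, 0, 0], "roll": 0}, {"slide": [-1.5, 0, 0], "roll": 0}, {"slide": [-1.5, 0, 0], "roll": 0}])

```text
time_s: 12.5
eef_pos: [0.4323, -0.2067, 0.0142]
tcp_rot: [-0.002, -0.035, 0.999, -0.0]
wrist_force: [-12.7, -1.6, 8.7]
grip_width: -0.0003
```

Call:
carry_out(motion=[{"slide": [-1, 0, 0], "roll": 0}, {"slide": [-1, 0, 0], "roll": 0}])

```text
time_s: 12.67
eef_pos: [0.4323, -0.2067, 0.0142]
tcp_rot: [-0.003, -0.035, 0.999, -0.0]
wrist_force: [-18.7, -2.5, 11.6]
grip_width: -0.0
```

Call:
carry_out(motion=[{"slide": [10, 0, 0], "roll": 0}, {"slide": [25, 0, -15], "roll": 0}, {"slide": [32, 0, -45], "roll": 0}, {"slide": [32, 10, -80], "roll": 1}, {"slide": [30, 30, -110], "roll": 2}, {"slide": [25, 55, -135], "roll": 3}, {"slide": [20, 85, -155], "roll": 4}, {"slide": [15, 120, -170], "roll": 4}, {"slide": [10, 155, -180], "roll": 4}, {"slide": [5, 190, -185], "roll": 4}, {"slide": [0, 225, -185], "roll": 4}, {"slide": [-5, 260, -185], "roll": 4}], hand=1)

```text
time_s: 13.67
eef_pos: [0.422, 0.0551, 0.2]
tcp_rot: [0.001, -0.0, 1.0, 0.0]
wrist_force: [1.0, -0.7, -0.2]
grip_width: 0.0857
```

```bash
python3 - <<'E'
from h import *
s,R,p=now();print(s['eef_pos'],p,s['wrist_force'],s['grip_width'])
go([.44,.311,.2],180)
t=snap('top','t5');sd=snap('side','s5')
a=sd['color'][:,:,::-1][170:270,310:460];b=t['color'][:,:,::-1][220:310,360:500]
cv2.imwrite('pics/c5.png',np.vstack([cv2.resize(a,(600,300)),cv2.resize(b,(600,300))]))
E
```

```text
[0.42200718 0.05513264 0.20000537] -179.97179595420943 [ 0.99267899 -0.7245277  -0.15529168] 0.0856853199283164
slide [-18.1 255.9   0.3] roll 0.0
```

View pics/c5.png

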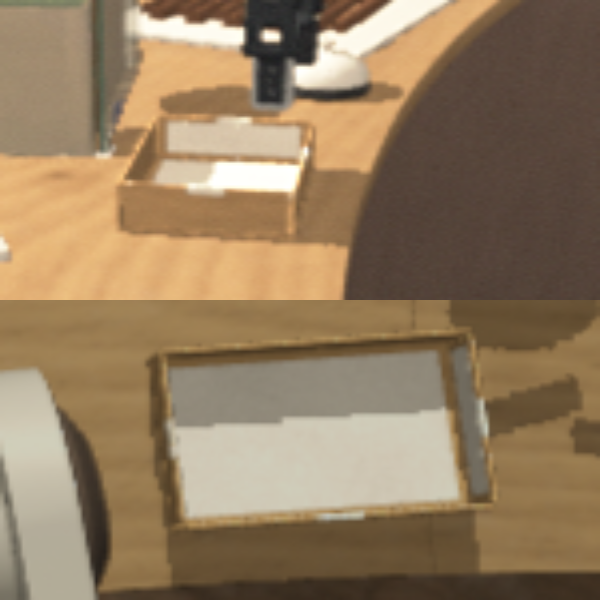

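Call:
carry_out(motion=[{"slide": [0, 20, 0], "roll": 0}, {"slide": [0, 50, 0], "roll": 0}, {"slide": [0, 80, 0], "roll": 0}, {"slide": [0, 110, 0], "roll": 0}, {"slide": [0, 140, 0], "roll": 0}, {"slide": [0, 170, 0], "roll": 0}, {"slide": [-5, 200, 0], "roll": 0}, {"slide": [-10, 225, 0], "roll": 0}, {"slide": [-14, 244, 0], "roll": 0}, {"slide": [-18, 256, 0], "roll": 0}, {"slide": [-18, 256, 0], "roll": 0}, {"slide": [-18, 256, 0], "roll": 0}])

```text
time_s: 14.77
eef_pos: [0.4398, 0.3089, 0.199]
tcp_rot: [-0.0, -0.0, 1.0, -0.0]
wrist_force: [0.2, -0.3, -0.6]
grip_width: 0.0855
```

```bash
python3 - <<'E'
from h import *
np.set_printoptions(precision=4,suppress=True)
s,R,p=now();print(s['eef_pos'],p,s['wrist_force'],s['grip_width'])
w=snap('wrist','w6');sd=snap('side','s6');t=snap('top','t6')
for n in ['dish','dish_handle','dish_middle','truffle']:
    rs=[];l=[]
    for q in(w,sd,t):
        a,c=pp(n,q)
        if a is not None and c>.4: rs.append(ray(q,a));l.append((q['n'],a,round(c,2)))
    print(n,l,*(tri(rs) if len(rs)>1 else ''))
a=pp('dish_handle',w)[0]
if a is not None: print('wrist handle @.1',atz(w,a,.1))
E
```

```text
[0.4398 0.3089 0.199 ] -179.95747635006117 [ 0.1987 -0.2819 -0.6397] 0.08554875215297991
dish [('wrist', array([320.4, 232.7]), 0.98), ('side', array([333.3, 341.5]), 0.73), ('top', array([219. , 277.4]), 0.92)] [0.4688 0.3122 0.0068] [np.float64(1.412615762367523), np.float64(1.4621275488833605), np.float64(2.7793074341038246)]
dish_handle [('wrist', array([321.9, 275.8]), 0.68), ('side', array([331.8, 304. ]), 0.93), ('top', array([210. , 276.7]), 0.96)] [0.469  0.3152 0.0971] [np.float64(3.460965653114519), np.float64(1.7640084137125451), np.float64(2.268573562485488)]
dish_middle [('wrist', array([320.7, 239.1]), 0.7), ('side', array([329. , 338.3]), 0.86), ('top', array([216.1, 280.6]), 0.55)] [0.4693 0.3157 0.0178] [np.float64(3.471046189875269), np.float64(5.247705012306383), np.float64(5.946020199429304)]
truffle [('wrist', array([320.8, 240.6]), 0.82), ('side', array([330.1, 335. ]), 0.46)] [0.4719 0.3124 0.0215] [np.float64(1.5416138113707787), np.float64(1.5416138113707532)]
wrist handle @.1 [0.4703 0.3127 0.1   ]
```

View pics/w6.png

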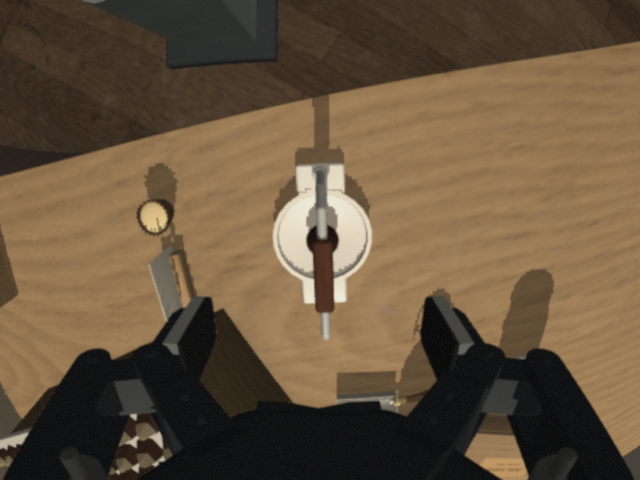

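View pics/s6.png

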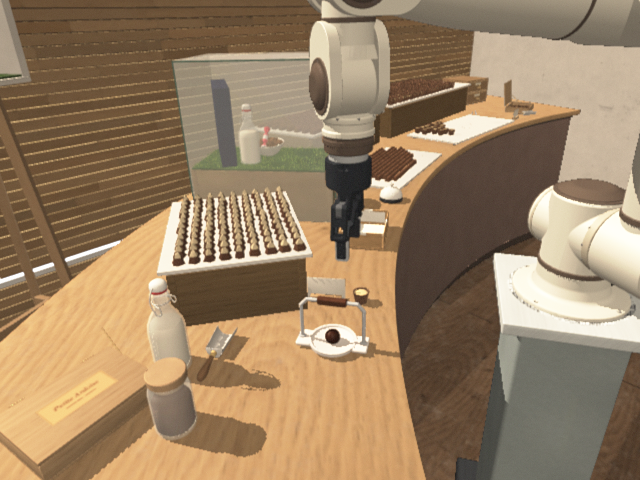

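```bash
python3 - <<'E'
from h import *
np.set_printoptions(precision=4,suppress=True)
w=snap('wrist')
for a,b,z in [((322.5,243),(324.5,310),.107),((321,165),(326,335),.1),((319.5,150),(325,303),.012),((297,165),(306,303),.012),((343,163),(346,302),.012)]:
    A=atz(w,a,z);B=atz(w,b,z);d=B-A;print(A,B,(A+B)/2,np.degrees(np.arctan2(d[1],d[0])))
go([.470,.3125,.081],180)
E
```

```text
[0.4434 0.3133 0.107 ] [0.4941 0.315  0.107 ] [0.4688 0.3142 0.107 ] 1.9009357549112162
[0.3925 0.3123 0.1   ] [0.5201 0.3165 0.1   ] [0.4563 0.3144 0.1   ] 1.8922716513802638
[0.3896 0.3116 0.012 ] [0.5391 0.3174 0.012 ] [0.4643 0.3145 0.012 ] 2.1936817407006672
[0.4029 0.2917 0.012 ] [0.5391 0.2984 0.012 ] [0.471  0.2951 0.012 ] 2.825344950327344
[0.4011 0.3325 0.012 ] [0.5381 0.3383 0.012 ] [0.4696 0.3354 0.012 ] 2.438148577097709
slide [-30.3   3.2 118.2] roll 0.0
```

Call:
carry_out(motion=[{"slide": [-10, 2, 0], "roll": -1}, {"slide": [-22, 4, 5], "roll": -2}, {"slide": [-29, 5, 20], "roll": -2}, {"slide": [-29.5, 5, 40], "roll": -2}, {"slide": [-29.5, 5, 60], "roll": -2}, {"slide": [-29.5, 5, 80], "roll": -2}, {"slide": [-29.5, 5, 98], "roll": -2}, {"slide": [-29.5, 5, 110], "roll": -2}, {"slide": [-29.5, 5, 117], "roll": -2}, {"slide": [-29.5, 5, 117], "roll": -2}])

```text
time_s: 16.45
eef_pos: [0.469, 0.314, 0.0809]
tcp_rot: [-0.001, -0.018, 1.0, -0.001]
wrist_force: [-0.1, 0.0, 0.5]
grip_width: 0.0856
```

```bash
python3 - <<'E'
from h import *
s,R,p=now();print(s['eef_pos'],p,s['wrist_force'],s['grip_width'])
w=snap('wrist','w7');sd=snap('side','s7')
a=sd['color'][:,:,::-1][200:380,260:420];b=w['color'][:,:,::-1][150:480,160:480]
cv2.imwrite('pics/c7.png',np.hstack([cv2.resize(a,(400,450)),cv2.resize(b,(400,450))]))
E
```

```text
[0.46896598 0.31395822 0.08086755] -177.95528906926774 [-0.05536092  0.02301416  0.4968424 ] 0.08559421349049649
```

View pics/c7.png

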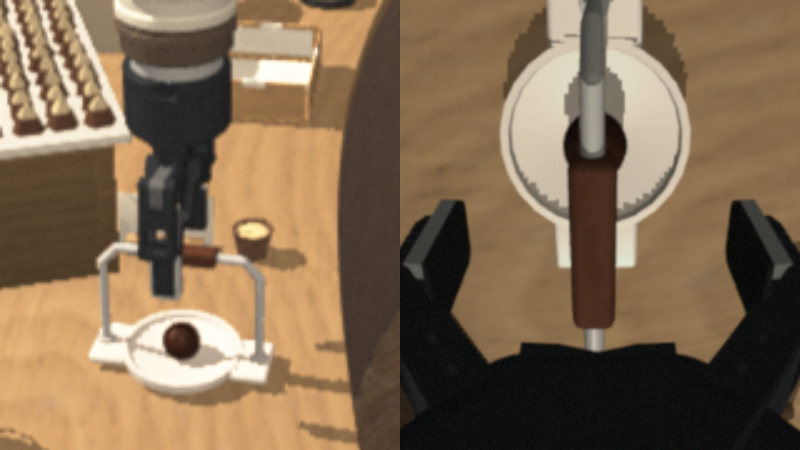

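```bash
python3 - <<'E'
from h import *
np.set_printoptions(precision=4,suppress=True)
w=snap('wrist')
for a in [(312.5,271),(316,391)]: print(atz(w,a,.107))
sd=snap('side')
for X in [(.469,.314,.1),(.441,.313,.1),(.497,.315,.1)]: print(proj(sd,X))
print(now()[0]['eef_pos'])
E
```

```text
[0.4439 0.3127 0.107 ]
[0.4981 0.3157 0.107 ]
[331.3976 301.5351]
[346.3477 303.2343]
[316.6703 299.8613]
[0.4698 0.3146 0.0836]
```

Call:
carry_out(motion=[{"slide": [-1, 0, 1], "roll": -0.5}, {"slide": [-1, 0, 1], "roll": -0.5}, {"slide": [-1, 0, 1], "roll": -0.5}, {"slide": [-1, 0, 1], "roll": -0.5}, {"slide": [-1, 0, 1], "roll": -0.5}, {"slide": [-1, 0, 1], "roll": -0.5}], hand=0, grip_force=60)

```text
time_s: 17.15
eef_pos: [0.4703, 0.3142, 0.0814]
tcp_rot: [0.0, -0.022, 1.0, -0.0]
wrist_force: [-0.4, -6.9, 10.6]
grip_width: 0.013
```

```bash
python3 - <<'E'
from h import *
s,R,p=now();print(s['eef_pos'],p,s['wrist_force'],s['wrist_torque'],s['grip_width'])
w=snap('wrist','w8');sd=snap('side','s8')
a=sd['color'][:,:,::-1][200:380,260:420];b=w['color'][:,:,::-1][150:480,160:480]
cv2.imwrite('pics/c8.png',np.hstack([cv2.resize(a,(400,450)),cv2.resize(b,(400,450))]))
E
```

```text
[0.47026412 0.31421362 0.08141823] -177.47773946412298 [-0.42724566 -6.9108885  10.6332213 ] [-1.40200772 -0.00626142 -0.01495449] 0.01299849030702893
```

View pics/c8.png

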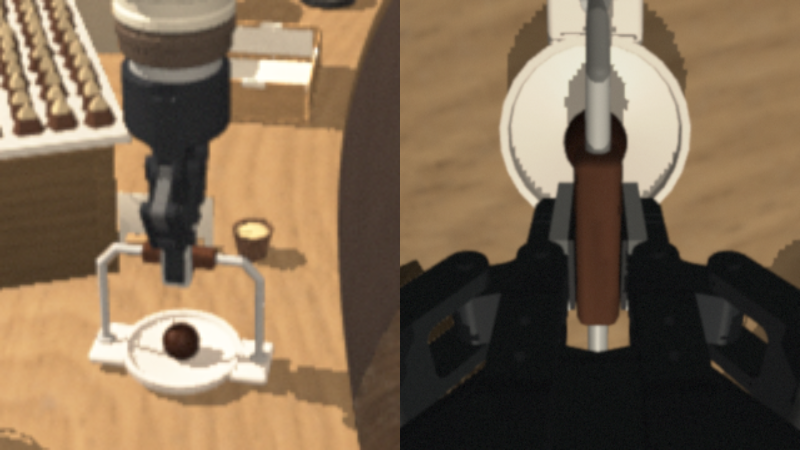

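Call:
carry_out(motion=[{"slide": [0, 0, 0], "roll": 0}, {"slide": [0, 0, -1], "roll": 0}, {"slide": [0, 0, -2], "roll": 0}, {"slide": [0, 0, -4], "roll": 0}, {"slide": [0, 0, -6], "roll": 0}, {"slide": [0, 0, -9], "roll": 0}, {"slide": [0, 0, -12], "roll": 0}, {"slide": [0, 0, -15], "roll": 0}, {"slide": [0, 0, -17], "roll": 0}, {"slide": [0, 0, -19], "roll": 0}, {"slide": [0, 0, -20], "roll": 0}, {"slide": [0, 0, -20], "roll": 0}])

```text
time_s: 18.25
eef_pos: [0.4703, 0.3144, 0.1016]
tcp_rot: [0.0, -0.022, 1.0, 0.0]
wrist_force: [0.1, 0.3, -2.5]
grip_width: 0.013
```

```bash
python3 - <<'E'
from h import *
s,R,p=now();print(s['eef_pos'],p,s['tcp_rot'],s['wrist_force'],s['wrist_torque'],s['grip_width'])
w=snap('wrist','w9');sd=snap('side','s9');t=snap('top','t9')
a=sd['color'][:,:,::-1][200:380,260:420];b=w['color'][:,:,::-1][150:480,160:480]
cv2.imwrite('pics/c9.png',np.hstack([cv2.resize(a,(400,450)),cv2.resize(b,(400,450))]))
E
```

```text
[0.47031193 0.31436486 0.10159796] -177.47628385626163 [ 1.58652097e-04 -2.20218138e-02  9.99757472e-01  1.06208806e-04] [ 0.11926414  0.26651807 -2.50046597] [ 0.01986048 -0.03508242  0.01123513] 0.012962245941166276
```

View pics/c9.png

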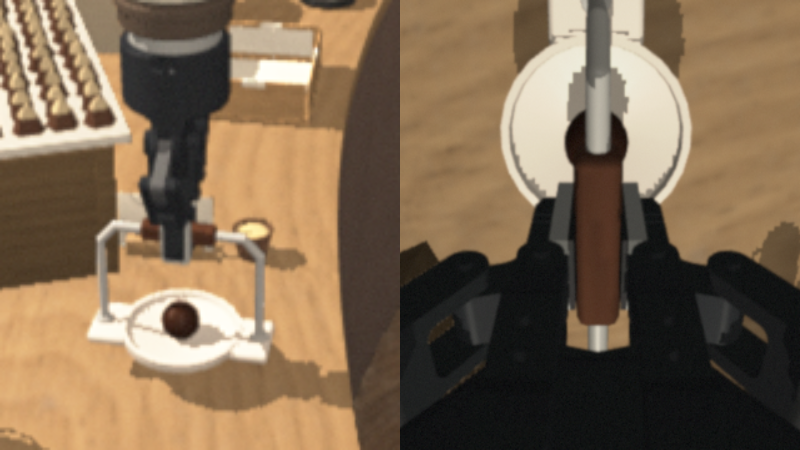

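Call:
carry_out(motion=[{"slide": [0, 0, -0.5], "roll": 0}, {"slide": [1.5, 0, -3.5], "roll": 0}, {"slide": [4.5, 0, -10], "roll": 0}, {"slide": [9.5, 0, -21], "roll": 0}, {"slide": [15.5, 0, -35], "roll": 0}, {"slide": [22.5, 0, -50], "roll": 0}, {"slide": [29.5, 0, -65], "roll": 0}, {"slide": [35.5, 0, -79], "roll": 0}, {"slide": [40.5, 0, -90], "roll": 0}, {"slide": [43.5, 0, -96.5], "roll": 0}, {"slide": [44.8, 0, -99.5], "roll": 0}, {"slide": [45, 0, -100], "roll": 0}])

```text
time_s: 19.4
eef_pos: [0.4252, 0.3125, 0.202]
tcp_rot: [0.0, -0.022, 1.0, 0.0]
wrist_force: [-0.1, -0.2, -2.8]
grip_width: 0.0128
```

```bash
python3 - <<'E'
from h import *
s,R,p=now();print(s['eef_pos'],p,s['wrist_force'],s['grip_width'])
w=snap('wrist','w10');sd=snap('side','s10')
go([.43,-.183,.2],94.3)
a=sd['color'][:,:,::-1][160:380,230:430];b=w['color'][:,:,::-1][150:480,160:480]
cv2.imwrite('pics/c10.png',np.hstack([cv2.resize(a,(400,450)),cv2.resize(b,(400,450))]))
E
```

```text
[0.42521384 0.31247877 0.20196521] -177.4612035440724 [-0.13247161 -0.19453252 -2.75409393] 0.012838267745293465
slide [  17.1 -495.     1. ] roll 88.2
```

View pics/c10.png

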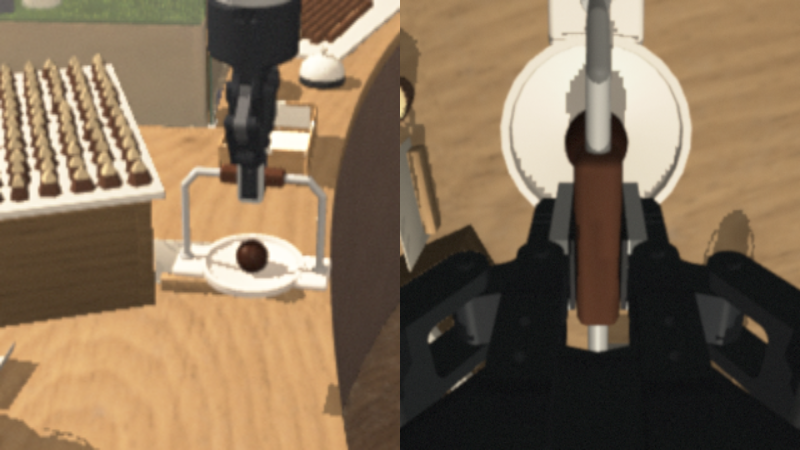

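```bash
python3 - <<'E'
import numpy as np
def prof(n,total,vmax,a):
    # cumulative discrete trapezoid
    v=[];
    t=np.minimum(np.minimum(a*(np.arange(n)+.5),a*(n-np.arange(n)-.5)),vmax);return np.cumsum(t)*total/t.sum()
n=42
Y=prof(n,495,16,2); Rl=prof(n,88,3,.5)
s=np.arange(1,n+1)
X=np.zeros(n); m=24; X[n-m:]=prof(m,75,5,.6)
print(np.diff(np.r_[0,Y]).max(),np.diff(np.r_[0,Rl]).max(),np.diff(np.r_[0,X]).max())
p0=np.array([.4252,.3125]);psi0=182.54
P=np.c_[.4255+X/1000,.3125-Y/1000];Ps=psi0-Rl
for c in range(0,n,12):
    b=(p0,psi0) if c==0 else (P[c-1],Ps[c-1])
    a=np.radians(b[1]);M=np.array([[np.cos(a),np.sin(a)],[np.sin(a),-np.cos(a)]])
    print('call',b)
    for k in range(c,min(c+12,n)):
        d=M@(P[k]-b[0])*1000; print(d.round(1),(b[1]-Ps[k]).round(1))
E
```

```text
14.558823529411768 2.444444444444457 4.783163265306126
call (array([0.4252, 0.3125]), 182.54)
[-0.3 -0.9] 0.2
[-0.1 -3.6] 0.8
[ 0.1 -8.2] 1.8
[  0.3 -14.6] 3.3
[  0.7 -22.7] 5.1
[  1.2 -32.7] 7.3
[  1.7 -44.6] 9.8
[  2.3 -58.2] 12.2
[  2.9 -72.7] 14.7
[  3.6 -87.3] 17.1
[   4.2 -101.8] 19.6
[   4.9 -116.4] 22.0
call (array([0.4255    , 0.19602941]), np.float64(160.54))
[ -4.9 -13.7] 2.4
[ -9.7 -27.5] 4.9
[-14.6 -41.2] 7.3
[-19.4 -54.9] 9.8
[-24.3 -68.6] 12.2
[-29.1 -82.4] 14.7
[-34.2 -96. ] 17.1
[ -39.9 -109.4] 19.6
[ -46.1 -122.7] 22.0
[ -52.8 -135.7] 24.4
[ -60.1 -148.6] 26.9
[ -67.9 -161.3] 29.3
call (array([0.43583163, 0.02132353]), np.float64(131.20666666666665))
[-13.4  -6.8] 2.4
[-27.2 -13.1] 4.9
[-41.3 -19.1] 7.3
[-55.4 -25.1] 9.8
[-69.5 -31.1] 12.2
[-83.6 -37.1] 14.7
[-97.7 -43.1] 17.1
[-111.8  -49.1] 19.6
[-125.9  -55.1] 22.0
[-140.   -61.1] 24.4
[-153.1  -66.8] 26.9
[-164.5  -71.8] 29.3
call (array([ 0.49016837, -0.14974265]), np.float64(101.87333333333332))
[-10.4   1. ] 2.2
[-19.    1.9] 4.1
[-25.6   2.5] 5.5
[-30.4   3. ] 6.5
[-33.2   3.3] 7.1
[-34.2   3.4] 7.3
```

Call:
carry_out(motion=[{"slide": [0, -0.9, 0], "roll": 0.2}, {"slide": [0, -3.6, 0], "roll": 0.8}, {"slide": [0.1, -8.2, 0], "roll": 1.8}, {"slide": [0.3, -14.6, 0], "roll": 3.3}, {"slide": [0.7, -22.7, 0], "roll": 5.1}, {"slide": [1.2, -32.7, 0], "roll": 7.3}, {"slide": [1.7, -44.6, 0], "roll": 9.8}, {"slide": [2.3, -58.2, 0], "roll": 12.2}, {"slide": [2.9, -72.7, 0], "roll": 14.7}, {"slide": [3.6, -87.3, 0], "roll": 17.1}, {"slide": [4.2, -101.8, 0], "roll": 19.6}, {"slide": [4.9, -116.4, 0], "roll": 22}])

```text
time_s: 20.5
eef_pos: [0.4253, 0.1941, 0.2014]
tcp_rot: [0.0, 0.172, 0.985, 0.0]
wrist_force: [-0.1, 0.5, -2.5]
grip_width: 0.0136
```

Call:
carry_out(motion=[{"slide": [-4.9, -13.7, 0], "roll": 2.4}, {"slide": [-9.7, -27.5, 0], "roll": 4.9}, {"slide": [-14.6, -41.2, 0], "roll": 7.3}, {"slide": [-19.4, -54.9, 0], "roll": 9.8}, {"slide": [-24.3, -68.6, 0], "roll": 12.2}, {"slide": [-29.1, -82.4, 0], "roll": 14.7}, {"slide": [-34.2, -96, 0], "roll": 17.1}, {"slide": [-39.9, -109.4, 0], "roll": 19.6}, {"slide": [-46.1, -122.7, 0], "roll": 22}, {"slide": [-52.8, -135.7, 0], "roll": 24.4}, {"slide": [-60.1, -148.6, 0], "roll": 26.9}, {"slide": [-67.9, -161.3, 0], "roll": 29.3}])

```text
time_s: 21.5
eef_pos: [0.4352, 0.0195, 0.2015]
tcp_rot: [0.0, 0.415, 0.91, 0.0]
wrist_force: [0.5, 0.9, -3.0]
grip_width: 0.0129
```

Call:
carry_out(motion=[{"slide": [-13.4, -6.8, 0], "roll": 2.4}, {"slide": [-27.2, -13.1, 0], "roll": 4.9}, {"slide": [-41.3, -19.1, 0], "roll": 7.3}, {"slide": [-55.4, -25.1, 0], "roll": 9.8}, {"slide": [-69.5, -31.1, 0], "roll": 12.2}, {"slide": [-83.6, -37.1, 0], "roll": 14.7}, {"slide": [-97.7, -43.1, 0], "roll": 17.1}, {"slide": [-111.8, -49.1, 0], "roll": 19.6}, {"slide": [-125.9, -55.1, 0], "roll": 22}, {"slide": [-140, -61.1, 0], "roll": 24.4}, {"slide": [-153.1, -66.8, 0], "roll": 26.9}, {"slide": [-164.5, -71.8, 0], "roll": 29.3}])

```text
time_s: 22.5
eef_pos: [0.4898, -0.1516, 0.2014]
tcp_rot: [0.0, 0.632, 0.775, -0.0]
wrist_force: [0.4, -0.1, -1.8]
grip_width: 0.0131
```

Call:
carry_out(motion=[{"slide": [-10.4, 1, 0], "roll": 2.2}, {"slide": [-19, 1.9, 0], "roll": 4.1}, {"slide": [-25.6, 2.5, 0], "roll": 5.5}, {"slide": [-30.4, 3, 0], "roll": 6.5}, {"slide": [-33.2, 3.3, 0], "roll": 7.1}, {"slide": [-34.2, 3.4, 0], "roll": 7.3}, {"slide": [-34.2, 3.4, 0], "roll": 7.3}, {"slide": [-34.2, 3.4, 0], "roll": 7.3}])

```text
time_s: 23.17
eef_pos: [0.5005, -0.1824, 0.2013]
tcp_rot: [-0.0, 0.678, 0.735, 0.0]
wrist_force: [0.2, 0.6, -3.5]
grip_width: 0.013
```

```bash
python3 - <<'E'
from h import *
np.set_printoptions(precision=4,suppress=True)
s,R,p=now();print(s['eef_pos'],p,s['wrist_force'],s['wrist_torque'],s['grip_width'])
w=snap('wrist','w11');sd=snap('side','s11');t=snap('top','t11')
for n in ['dish','dish_handle','dish_middle','truffle']:
    rs=[];l=[]
    for q in(w,sd,t):
        a,c=pp(n,q)
        if a is not None and c>.3: rs.append(ray(q,a));l.append((q['n'],a,round(c,2)))
    print(n,l,*(tri(rs) if len(rs)>1 else ''))
a=sd['color'][:,:,::-1][100:260,290:450];b=w['color'][:,:,::-1]
cv2.imwrite('pics/c11.png',np.hstack([cv2.resize(a,(400,400)),cv2.resize(b,(400,400))]))
E
```

```text
[ 0.5005 -0.1824  0.2013] 94.66105115015118 [ 0.2343  0.5912 -3.4511] [-0.0637 -0.0364 -0.0268] 0.012975317042895684
dish [('wrist', array([314. , 241.5]), 0.92), ('side', array([365.9, 194.8]), 0.68), ('top', array([443.4, 255. ]), 0.96)] [ 0.4994 -0.1818  0.1262] [np.float64(3.4963322409946587), np.float64(1.2106901389427733), np.float64(3.8980337392713476)]
dish_handle [('wrist', array([319.6, 328.4]), 0.63), ('side', array([368.8, 163.3]), 0.63), ('top', array([449.7, 251.4]), 0.63)] [ 0.4981 -0.1816  0.2177] [np.float64(3.5632421750624803), np.float64(6.352743162473036), np.float64(3.7105627630153717)]
dish_middle [('side', array([363.3, 190.3]), 0.8), ('top', array([439.8, 258. ]), 0.56)] [ 0.4993 -0.1728  0.1426] [np.float64(4.6554658768669555), np.float64(4.655465876866878)]
truffle [('wrist', array([318.8, 252.7]), 0.85), ('side', array([367.4, 192. ]), 0.54), ('top', array([441.4, 256.5]), 0.54)] [ 0.4978 -0.1804  0.1357] [np.float64(3.5636457190297492), np.float64(3.836575479280805), np.float64(2.1309789336127585)]
```

View pics/c11.png

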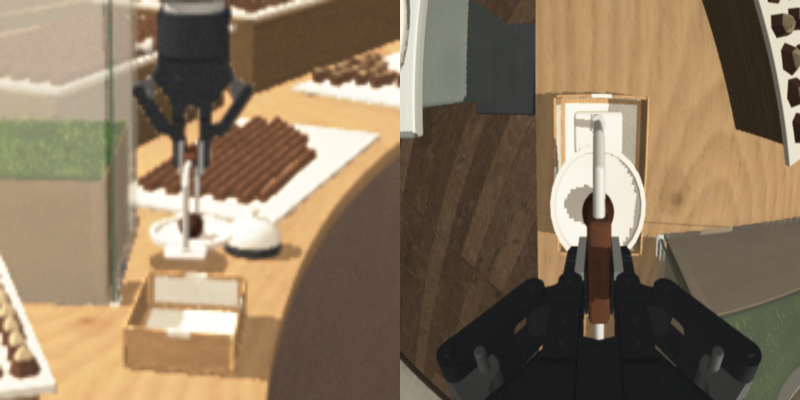

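View pics/w11.png

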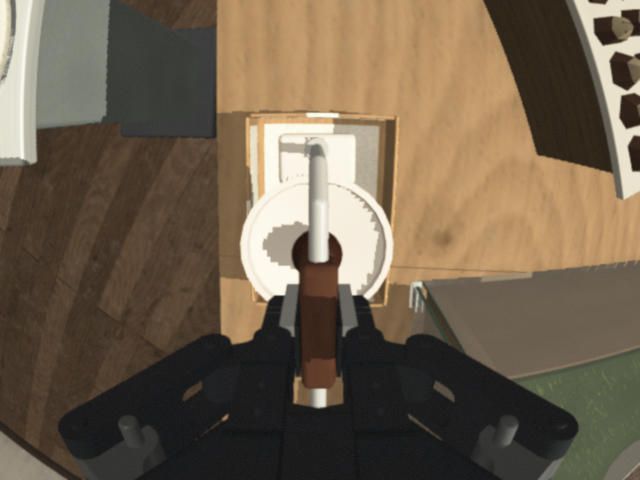

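View pics/t11.png

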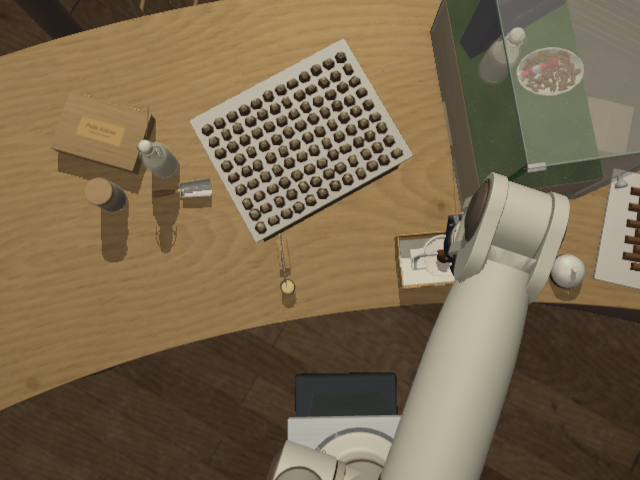

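```bash
python3 - <<'E'
from h import *
np.set_printoptions(precision=4,suppress=True)
w=snap('wrist');a=w['color'][:,:,::-1]
cv2.imwrite('pics/w12.png',cv2.resize(a[100:320,230:410],None,fx=3.4,fy=2.7,interpolation=cv2.INTER_CUBIC))
z=.05
for u in [(247.5,115),(397.5,116.5),(253,302),(386,304)]: print(atz(w,u,z),cl(atz(w,u,z)))
for c in [(.061,.083),(-.061,.083),(.061,-.083),(-.061,-.083)]:
    print(c,proj(w,[*(cw(*c)+[.002,-.0007]),.05]))
s,R,p=now();print(s['eef_pos'],p);go([.5025,-.183,.165],94.3)
E
```

```text
[ 0.4388 -0.1048  0.05  ] [-0.0557  0.0819]
[ 0.5562 -0.0962  0.05  ] [0.062  0.0816]
[ 0.4488 -0.2662  0.05  ] [-0.0578 -0.0798]
[ 0.568  -0.2586  0.05  ] [ 0.0616 -0.0812]
(0.061, 0.083) [398.6372 115.9088]
(-0.061, 0.083) [243.2991 114.792 ]
(0.061, -0.083) [387.1892 306.5541]
(-0.061, -0.083) [251.9456 305.9318]
[ 0.5005 -0.1827  0.2013] 94.62379984944555
slide [-0.5  1.9 36.3] roll 0.3
```

View pics/w12.png

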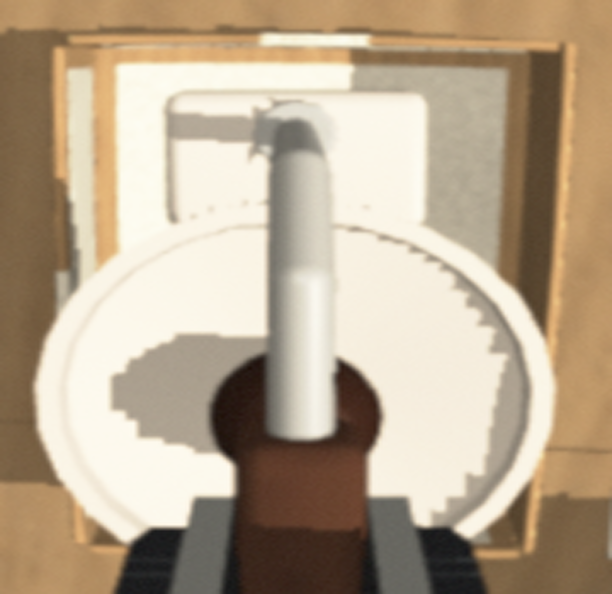

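Call:
carry_out(motion=[{"slide": [0, 0.1, 0.3], "roll": 0}, {"slide": [0, 0.2, 1.3], "roll": 0}, {"slide": [-0.1, 0.4, 3.8], "roll": 0.1}, {"slide": [-0.2, 0.6, 7.8], "roll": 0.1}, {"slide": [-0.3, 0.9, 13], "roll": 0.2}, {"slide": [-0.4, 1.1, 19], "roll": 0.2}, {"slide": [-0.5, 1.3, 25], "roll": 0.3}, {"slide": [-0.5, 1.5, 30], "roll": 0.3}, {"slide": [-0.5, 1.6, 34], "roll": 0.3}, {"slide": [-0.5, 1.7, 36.5], "roll": 0.3}, {"slide": [-0.5, 1.7, 37.7], "roll": 0.3}, {"slide": [-0.5, 1.7, 38], "roll": 0.3}])

```text
time_s: 24.97
eef_pos: [0.5022, -0.183, 0.1631]
tcp_rot: [-0.0, 0.68, 0.733, -0.0]
wrist_force: [0.5, -0.0, -2.5]
grip_width: 0.0128
```

Call:
carry_out(motion=[{"slide": [0, 0, 0], "roll": 0}, {"slide": [0, 0, 0], "roll": 0}, {"slide": [0, 0, 0], "roll": 0}, {"slide": [0, 0, 0], "roll": 0}, {"slide": [0, 0, 0], "roll": 0}, {"slide": [0, 0, 0], "roll": 0}, {"slide": [0, 0, 0], "roll": 0}, {"slide": [0, 0, 0], "roll": 0}])

```text
time_s: 25.63
eef_pos: [0.5023, -0.1831, 0.1633]
tcp_rot: [0.0, 0.68, 0.733, 0.0]
wrist_force: [-0.1, 0.0, -2.9]
grip_width: 0.0128
```

```bash
python3 - <<'E'
from h import *
np.set_printoptions(precision=4,suppress=True)
s,R,p=now();print(s['eef_pos'],p,s['wrist_force'],s['wrist_torque'],s['qd'])
w=snap('wrist','w13');sd=snap('side','s13')
for n in ['dish','dish_handle','truffle','cup_sweet','card_holder','scoop']:
    rs=[];l=[]
    for q in(w,sd):
        a,c=pp(n,q)
        if a is not None and c>.3: rs.append(ray(q,a));l.append((q['n'],a,round(c,2)))
    print(n,l,*(tri(rs) if len(rs)>1 else ''))
for X in [(.069,0,.004),(-.069,0,.004),(0,0,.1),(0,0,.021)]:
    a=np.radians(94.3);P=[.5022-np.sin(a)*0+np.cos(a)*X[0],-.183+np.sin(a)*X[0],s['eef_pos'][2]-.081+X[2]];print(X,'w',proj(w,P),'s',proj(sd,P))
a=sd['color'][:,:,::-1][130:250,310:430];b=w['color'][:,:,::-1][100:320,230:410]
cv2.imwrite('pics/c13.png',np.hstack([cv2.resize(a,(400,400),interpolation=2),cv2.resize(b,(400,400))]))
E
```

```text
[ 0.5023 -0.1831  0.1633] 94.32601850597813 [-0.1162  0.003  -2.8697] [-0.0539 -0.0093  0.0136] [ 0.0008  0.0012 -0.0016  0.      0.0005 -0.006 ]
dish [('wrist', array([315.7, 245.3]), 0.92), ('side', array([364.1, 208.8]), 0.87)] [ 0.5019 -0.1828  0.084 ] [np.float64(1.035463163280157), np.float64(1.0354631632801203)]
dish_handle [('wrist', array([320.8, 324.5]), 0.7), ('side', array([367.9, 177.3]), 0.8)] [ 0.499  -0.1859  0.1756] [np.float64(4.729465982577881), np.float64(4.729465982577992)]
truffle [('wrist', array([315.6, 252.3]), 0.85), ('side', array([365. , 202.6]), 0.64)] [ 0.5005 -0.1805  0.1036] [np.float64(0.2696090130263449), np.float64(0.2696090130263046)]
cup_sweet [('side', array([360.2, 301. ]), 0.63)]
card_holder [('side', array([326.7, 303.6]), 0.55)]
scoop [('side', array([215.9, 356.5]), 0.86)]
(0.069, 0, 0.004) w [317.8545 134.2224] s [361.4446 217.5525]
(-0.069, 0, 0.004) w [317.798 339.651] s [367.0474 199.2793]
(0, 0, 0.1) w [317.5797 329.3989] s [364.8552 175.3294]
(0, 0, 0.021) w [317.7917 256.365 ] s [364.4608 202.351 ]
```

View pics/c13.png

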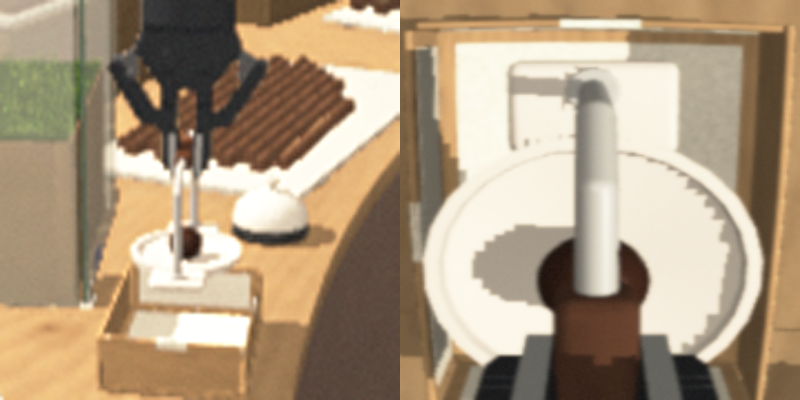

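```bash
python3 - <<'E'
from h import *
print(manip.finish_job())
E
```

```text
the job is handed in; nothing more can be done
None
```

The three carton walls are folded up and the dish is held level over the carton. I handed the job in at about 26 s on the robot's clock; no verdict was reported.

**Walls:** I pushed the left, right and front walls from outside with the closed fingertips until each met its end stop. The wrist force was about 11 N on the left and right walls and 19 N along the push on the front wall. The pictures show all three standing upright.

**Dish:** I gripped it by the wooden bar, lifted it, carried it round in front of the tray with slow speed changes, and turned it about 88°. The last checks showed:

| Check | Reading |
|---|---|
| Dish position | (0.502, -0.183) m, within about 1 mm of the carton centre I estimated |
| Underside height | about 83 mm, roughly 33 mm above the walls |
| Long side | in line with the carton's to within about 1° |
| Level | looks level in the side and wrist views |
| Arm | still; wrist force about 2.9 N down, roughly the weight of dish and truffle |
| Truffle | within 2–3 mm of the dish's middle |

**Bystanders:** The cup, card stand and scoop were each detected within about 4 pixels of where they started in the side view, so they look unmoved.

**Disagreement:** The trained network's position for the handle disagreed by 3–5 mm between views. It placed the handle about 6 mm below where the gripper position puts it. The dish position and the far ear's edge agreed with the gripper position, so I relied on those.

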